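# Pack up the card game: nest the token cups, rack the decks

## Robot

A 7-joint arm with a two-finger parallel gripper is mounted at the origin on the work surface. World frame = base frame: x ahead of the robot, y to its left, z up, the work surface at z = 0. Lengths are in m, angles in degrees, forces in N, time in s.
With the tool pointing down it reaches from about 0.4 to 0.85 m from the base axis. Payload 4.5 kg.
Tool frame: the origin (TCP) lies midway between the tips of the shut fingers; the grasp point (between the pads) lies manip.grip_point_offset behind it (manip.grip_point_offset is the distance from the TCP to the grasp point, in m); z points along the fingers, y is the line along which they close (so a half turn about z gives the same grasp; the last joint's range is limited). The gripper opens to 85 mm and grips with 20 to 120 N. Pads are 22 mm wide; open, the fingers measure 114 mm over their backs; the gripper's body (76 mm by 85 mm) begins 54 mm behind the grasp point. The pads swing forward as they close: fully open they stand 13 mm farther back than shut.
Start: joints at [-63.094, 39.483, -11.15, 89.685, 9.013, 51.709, -12.324], TCP at [0.264, 0.567, 0.231] pointing down, gripper open.
Joint ranges: [-172.22, 172.22], [-26.19, 119.32], [-84.43, 86.54], [7.71, 146.69], [-57.33, 237.33], [2.42, 119.75], [-152.13, 152.13]. Speed limits (degrees/s): [147.25, 147.25, 180, 180, 180, 180, 180].

## Interface

Orientations are given as [roll, pitch, yaw] about the fixed x, y, z axes, in that order (R = Rz(yaw) Ry(pitch) Rx(roll)).
In Python, from station import manip, imaging, job gives the robot as it stands.
- The arm moves only by the shell command python3 -m creep 'ROWS' [OPENING] [FORCE]. ROWS is JSON, a list of rows, each a list of 4 numbers: the shift along the tool's x, y, z in mm, then the turn about the tool's z in rad. In form: [[x, y, z, spin], ...]. A call has 1 to 8 rows; each row is the pose to reach, as a shift and turn from the pose commanded when the call began, along the tool's axes at that moment; what a row does not reach only later rows make up. A row lasts 1/8 s, in which the tool goes at most 62.5 mm and 10.7 degrees, less where a joint would pass 70% of its speed; a pose out of reach is approached as far as the arm can. A call with a gripper value outside its range is refused whole. OPENING is the opening in per cent of the stroke, from 0 (shut) to 100 (fully open), set as the call begins (- or left out, the last holds). The fingers move at their own pace and stop on an object; FORCE is the grip in N (left out, the last holds). Time passes only in rows, so rows that repeat a pose let the fingers close. It gives the time, the measured TCP pose, the force, the opening and the grip force at its end, in the units of the state.
- manip.get_obs(): the state, without advancing time (a new reading comes with each control period).
- imaging.capture(name): name is "side" or "top"; returns the picture (384x512x3 uint8, blue, green, red); there is no depth.
- imaging.camera_params(name): a dict with "fx", "fy", "cx", "cy" (pixels), "k1" (the pictures are not rectified: a ray, as slopes to the right and down, at radius r is drawn at 1 + k1 r^2 times it, then the intrinsics apply), "T" (4x4, takes a point from camera to world coordinates). Camera axes: x right, y up, looking along -z (the intrinsics and any distortion apply to the point x, -y, -z); pixel columns grow to the right and rows downward; lengths in m; the calibration is good to about 2 mm. A picture is of the moment at which its call begins. camera_params takes no time and is no camera call.
- job.job_done(): hands the job in; it is judged then, once.
The state is a dict: "time_s": time; "joint_positions": joint angles; "qvel": joint speeds; "joint_torque": joint torques, N m; "eef_pos": TCP position; "tcp_rot": TCP orientation; "force": force on the tool from outside, world axes, zero at the start; "moment": the same for the moment, N m; "width": opening from 0.0 (shut) to 1.0 (fully open); "gripper_force": force on a finger pad.
Only numpy, scipy, OpenCV 4.12 (cv2) and the standard library are available. Lean on these libraries where they do the work, as an engineer would, in place of code of your own. Each camera call takes 0.05 s, during which the arm holds its last target. There are 200 camera calls.

## Task

Pack up the game: nest the three wooden token cups one inside another, standing in the cardboard tray, the largest at the bottom and the smallest innermost. Stand the two black card decks side by side in the rack, the tall one against its fixed wooden end and the short one next to it, then push the sliding stop up snug so that no gap is left. The painted figure is still wet: do not knock or shift it.

Things in the scene. Friction and masses are not known exactly. Their poses are not given: they have to be found in the camera images.
- cup_large: Large wooden token cup, round, open at the top, standing on the table: rim diameter 68 mm, height 40 mm, foot diameter 54 mm. Wall 3 mm, floor 4 mm thick. The sides taper outwards up to a straight rim band, the top 16 mm. Mass about 80 g. Origin: centre of the underside; z up.
- cup_medium: Medium wooden token cup, same make: rim diameter 52 mm, height 52 mm, foot diameter 36 mm, wall 3 mm, floor 4 mm, straight rim band the top 16 mm. Mass about 60 g. Inside the large cup it stands on its floor with the rim 16 mm above the large cup's rim. Origin: centre of the underside; z up.
- cup_small: Small wooden token cup, same make: rim diameter 36 mm, height 64 mm, foot diameter 23 mm, wall 3 mm, floor 4 mm, straight rim band the top 16 mm. Mass about 45 g. Inside the medium cup its rim stands 16 mm above the medium cup's rim. Origin: centre of the underside; z up.
- deck_tall: Tall black plastic card deck case standing upright: 58 mm wide (x), 28 mm thick (y), 86 mm high (z), a paper window on each broad face. Mass about 150 g. Rigid and closed. Origin: centre of the underside; z up.
- deck_short: Short black plastic card deck case standing upright, same make: 46 mm wide (x), 24 mm thick (y), 66 mm high (z). Mass about 90 g. Origin: centre of the underside; z up.
- tray: Shallow square cardboard tray fixed to the table: outside 124 x 124 mm, 20 mm high, walls and floor 4 mm thick, inside 116 x 116 mm. Origin: centre of the underside; axes along the sides.
- rack: Deck rack fixed to the table: aluminium base plate 90 (x) by 170 mm (y), 8 mm thick, open along both long sides; a plywood end wall fixed at the +y end, 80 mm wide, top 82 mm above the table, inner face at y = +79 mm; a dark steel sliding stop faces it. Decks stand on the plate between the two, broad faces towards them, width along x. Origin: centre of the plate's underside; z up.
- stop (a joint): Slide of the rack's steel stop, m: 0 fully back (115 mm between the stop's face and the end wall's), growing as it moves along the rack's +y towards the wall, the space being 115 mm less this value; at most 0.075. Stays where left; takes about 2 N to slide, 4 to 6 N with decks in front. The two decks are 52 mm thick together, so snug is near 0.063.
- stop_back (a point): Middle of the stop's back face (away from the end wall), where to push it, 38 mm above the table. The stop is an upright plate 70 mm wide (x), 5 mm thick, top 63 mm above the table; behind it a flat foot 30 mm long, top 13 mm above the table, with small ribs beyond 30 mm either side of the middle. Axes as the rack's: push along +y.
- miniature: Freshly painted wargame figure on a round black base of 40 mm diameter, about 62 mm high with its spear; grey and steel colours. Loose, about 50 g, must not be disturbed. Origin: centre of the underside; z up.
There are look-alikes about, which are no part of the job. Leave any purple look-alike of the cup_medium alone.

How it is judged:
By the outcome, as a careful person would: the job done as asked, in the order asked, and still so for the second after the job is handed in, with the robot touching nothing.
It also fails if it takes over 128 s, if anything falls off the work surface, if the arm or the gripper's body presses on something with over 40 N, if the wrist force passes 120 N, or if a joint passes its speed limit or range.

## Working session

There is one attempt and no reset: what is moved stays moved. The work goes in short steps, Python scripts to look and compute and a shell command to move; the robot and the scene stay as the last step left them, time stands still between calls to the robot, and variables do not carry over. Pictures are saved under pics/ and viewed, at most 17 in all, crops included, and the job is handed in when it is done.

```bash
ls; mkdir -p pics
python3 - <<'E'
from station import manip, imaging, job
import cv2
for n in("top","side"):
    cv2.imwrite(f"pics/{n}0.png",imaging.capture(n)); print(n,imaging.camera_params(n))
print(manip.get_obs(),manip.grip_point_offset)
E
```

```text
pics
top {'fx': 412.1263923464712, 'fy': 412.1263923464712, 'cx': 251.85932877538704, 'cy': 189.4780542731978, 'k1': -0.005156146038099599, 'T': array([[-2.46373795e-02,  9.96085823e-01, -8.48883570e-02,
         3.86588362e-01],
       [-9.99692706e-01, -2.47808056e-02, -6.36135586e-04,
         7.99135129e-02],
       [-2.73724751e-03,  8.48465987e-02,  9.96390266e-01,
         1.26143609e+00],
       [ 0.00000000e+00,  0.00000000e+00,  0.00000000e+00,
         1.00000000e+00]])}
side {'fx': 442.67794724678924, 'fy': 442.67794724678924, 'cx': 253.57581391949614, 'cy': 187.30832986839854, 'k1': -0.1547147687626552, 'T': array([[ 0.91933485,  0.2468351 , -0.30642432,  0.15912488],
       [-0.39322222,  0.60431412, -0.69295074, -0.67225221],
       [ 0.01413197,  0.75754662,  0.65262808,  0.73801346],
       [ 0.        ,  0.        ,  0.        ,  1.        ]])}
{'time_s': 0.1, 'joint_positions': array([-63.09410945,  39.52735688, -11.14593286,  89.74009685,
         9.01399427,  51.70976625, -12.32499765]), 'qvel': array([-0.00738337, -0.19379505, -0.01580215, -0.2294456 ,  0.04236155,
       -0.08345888, -0.08271692]), 'joint_torque': array([-4.90558130e-03, -5.40601552e+01, -1.27213877e+00, -1.58986098e+01,
        9.33160074e-03,  4.38503979e-03, -4.40815171e-06]), 'eef_pos': array([0.2636235 , 0.56602848, 0.2305702 ]), 'tcp_rot': array([-1.79905132e+02,  7.74356823e-03,  1.55035982e+02]), 'force': array([-1.19617616,  0.29433684, -0.40035009]), 'moment': array([-0.02992694,  0.01370585, -0.02252217]), 'gripper_force': 0.0, 'width': 1.0001954812608538} 0.0187
```

View pics/top0.png

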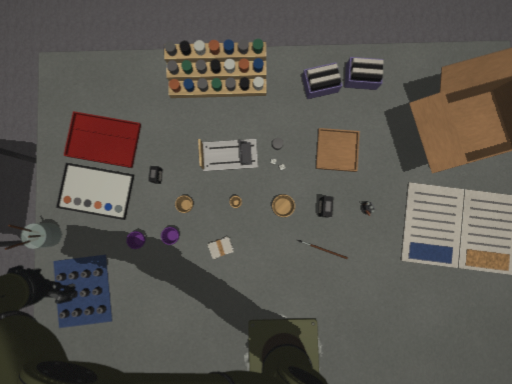

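View pics/side0.png

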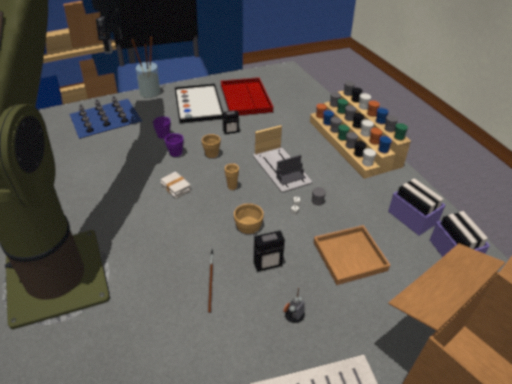

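Top view: large cup (283,205), medium (185,203), small (236,201), tall deck (325,206), short deck (155,174), rack (229,155) with wooden wall at left, tray (337,150), figure (368,208). I'll enlarge both views.

Run:
```python
import cv2
a=cv2.imread("pics/top0.png"); 
def crop(im,x,y,w,h,s,f):
    c=cv2.convertScaleAbs(cv2.resize(im[y:y+h,x:x+w],None,fx=s,fy=s,interpolation=cv2.INTER_CUBIC),alpha=1.5,beta=15)
    for i in range(0,w,10):
        cv2.line(c,(i*s,0),(i*s,4 if i%50 else 10),(0,255,255),1)
        if i%20==0: cv2.putText(c,str(x+i),(i*s,20),0,.35,(0,255,255),1)
    for i in range(0,h,10):
        cv2.line(c,(0,i*s),(4,i*s),(0,255,255),1)
        if i%20==0: cv2.putText(c,str(y+i),(6,i*s+4),0,.35,(0,255,255),1)
    cv2.imwrite(f,c)
crop(a,140,130,130,95,6,"pics/topL.png")
crop(a,260,120,130,100,6,"pics/topR.png")
```

```text
(no output)
```

View pics/topL.png

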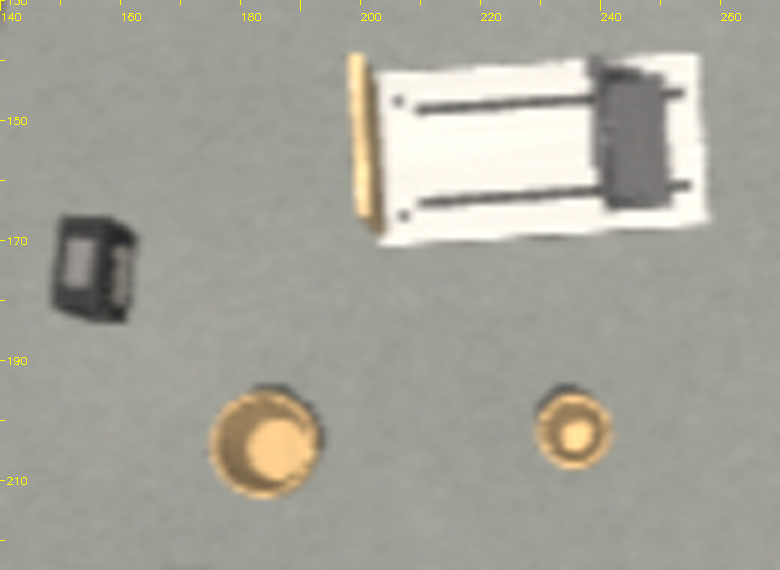

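View pics/topR.png

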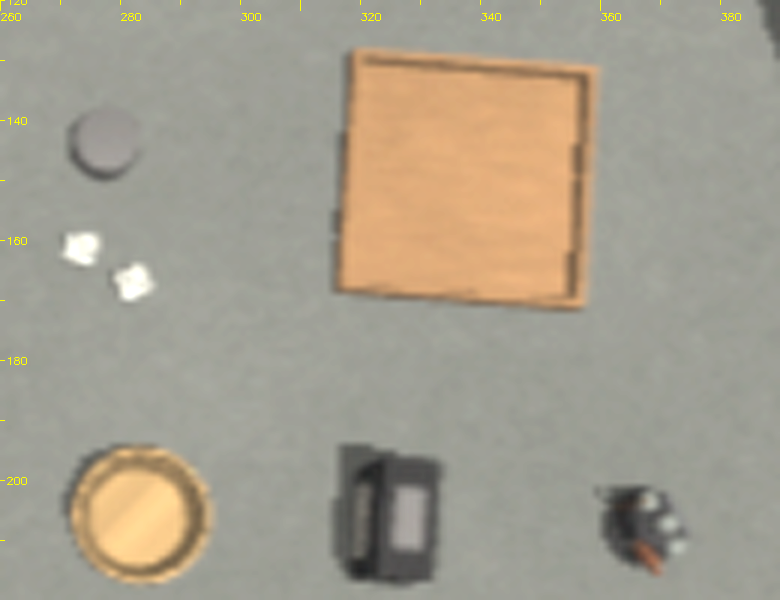

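Left crop: small cup rim at (235.5,202), medium rim at (184,204), short deck top at about (153.5,174). Rack plate corners are (202,142), (257,139), (258.5,167) and (203,171), with the stop at 239–251. Right crop: large cup rim (283,205.5), tall deck top (328,206.5), tray corners (319,128.5), (359.5,131), (357.5,171) and (315.5,168.5), figure base near (365,207).

```bash
cat > h.py <<'E'
import numpy as np
from station import manip, imaging, job
import cv2
def pix(u,v,z,cam="top"):
    p=imaging.camera_params(cam); T=p["T"]
    d=np.array([(u-p["cx"])/p["fx"],(v-p["cy"])/p["fy"]]); s=d.copy()
    for _ in range(20): s=d/(1+p["k1"]*(s@s))
    r=T[:3,:3]@np.array([s[0],-s[1],-1]); o=T[:3,3]
    return (o+r*(z-o[2])/r[2])
def proj(P,cam="top"):
    p=imaging.camera_params(cam);T=p["T"]; q=T[:3,:3].T@(np.array(P)-T[:3,3])
    s=np.array([q[0],-q[1]])/-q[2]; s=s*(1+p["k1"]*(s@s))
    return s[0]*p["fx"]+p["cx"], s[1]*p["fy"]+p["cy"]
def go(x,y,z,yaw=None):
    "shift in tool axes (mm) and spin (rad) from here to target"
    o=manip.get_obs(); a=np.radians(o["tcp_rot"][2]); d=np.array([x,y,z])-o["eef_pos"]
    X=np.array([np.cos(a),np.sin(a)]);Y=np.array([np.sin(a),-np.cos(a)])
    sp=0 if yaw is None else -np.radians((yaw-o["tcp_rot"][2]+180)%360-180)
    print("row",np.round([d[:2]@X*1e3,d[:2]@Y*1e3,-d[2]*1e3],1),round(sp,3),"yaw",round(o["tcp_rot"][2],2),"pos",o["eef_pos"].round(4),"t",o["time_s"])
def crop(im,x,y,w,h,s,f):
    c=cv2.convertScaleAbs(cv2.resize(im[y:y+h,x:x+w],None,fx=s,fy=s,interpolation=cv2.INTER_CUBIC),alpha=1.5,beta=15)
    for i in range(0,w,10):
        cv2.line(c,(i*s,0),(i*s,4),(0,255,255),1); cv2.putText(c,str(x+i),(i*s,16),0,.35,(0,255,255),1)
    for i in range(0,h,10):
        cv2.line(c,(0,i*s),(4,i*s),(0,255,255),1); cv2.putText(c,str(y+i),(6,i*s+4),0,.35,(0,255,255),1)
    cv2.imwrite(f,c)
E
python3 - <<'E'
from h import *
for n,u,v,z in [("L",283.2,205.5,.04),("M",184,204,.052),("S",235.5,202,.064),("tall",328,206.5,.086),("short",153.5,174,.066),("mini",365,207,.03)]: print(n,pix(u,v,z)[:2].round(4))
for n,c,z in [("tray",[(319,128.5),(359.5,131),(357.5,171),(315.5,168.5)],.02),("rack",[(202,142),(257,139),(258.5,167.3),(203,171)],.008),("stoptop",[(239,140),(241.5,164.5)],.063),("wall",[(198.5,138.5),(200,166)],.082)]:
    P=np.array([pix(u,v,z)[:2] for u,v in c]); print(n,P.round(4).tolist(),P.mean(0).round(4))
go(.4,0,.2,90)
E
```

```text
L [ 0.4407 -0.011 ]
M [0.4518 0.2811]
S [0.4532 0.1292]
tall [ 0.4326 -0.1352]
short [0.541 0.367]
mini [ 0.4306 -0.2558]
tray [[0.6745, -0.1294], [0.6637, -0.2529], [0.5406, -0.2411], [0.5514, -0.114]] [ 0.6076 -0.1843]
rack [[0.6441, 0.2308], [0.6492, 0.061], [0.5611, 0.0587], [0.5539, 0.229]] [0.6021 0.1449]
stoptop [[0.636, 0.115], [0.563, 0.1093]] [0.5995 0.1121]
wall [[0.6395, 0.2319], [0.5588, 0.2287]] [0.5991 0.2303]
row [-362.5 -455.6   30.6] 1.135 yaw 155.04 pos [0.2636 0.566  0.2306] t 0.1
```

```bash
python3 -m creep '[[-50,-56,20,0.14],[-101,-112,25,0.28],[-151,-168,30,0.42],[-202,-224,30,0.56],[-252,-280,30,0.7],[-303,-336,30,0.85],[-353,-392,30,1.0],[-404,-448,30,1.135]]' 100 40; python3 -m creep '[[0,0,0,0],[0,0,0,0]]'
python3 - <<'E'
from h import *
cv2.imwrite("pics/s1.png",imaging.capture("side"))
go(.4407,-.011,.03,90)
E
```

```text
time_s: 1.1
eef_pos: [0.4102, 0.0894, 0.2014]
tcp_rot: [180.0, -0.0, 89.8]
force: [1.6, 1.1, -0.2]
width: 1.0
gripper_force: 0.0
time_s: 1.35
eef_pos: [0.4096, 0.0915, 0.2013]
tcp_rot: [-180.0, -0.0, 90.0]
force: [-0.6, 0.9, 0.3]
width: 1.0
gripper_force: 0.0
row [-103.4   31.   171.3] 0.002 yaw 90.14 pos [0.4095 0.0923 0.2013] t 1.4
```

```bash
python3 -m creep '[[-52,15,10,0],[-103,31,50,0],[-103,31,110,0],[-103,31,165,0],[-103,31,183,0],[-103,31,183,0],[-103,31,183,0]]' 100 40; python3 -m creep '[[0,0,0,0],[0,0,0,0],[0,0,0,0],[0,0,0,0],[0,0,0,0],[0,0,0,0]]' 40 40;  python3 - <<'E'
from h import *
go(.4407,-.011,.12,90)
go(.6076,-.1843,.10,90)
E
```

```text
time_s: 2.28
eef_pos: [0.4445, -0.0102, 0.0213]
tcp_rot: [-179.4, 0.0, 90.3]
force: [-0.0, -0.5, 0.2]
width: 1.0
gripper_force: 0.0
time_s: 3.02
eef_pos: [0.4441, -0.0108, 0.0224]
tcp_rot: [-179.4, -0.0, 90.2]
force: [-2.4, 1.3, 7.1]
width: 0.772
gripper_force: 43.0
row [ -0.2  -3.4 -97.6] 0.003 yaw 90.16 pos [ 0.4441 -0.0108  0.0224] t 3.025
row [-173.9  163.   -77.6] 0.003 yaw 90.16 pos [ 0.4441 -0.0108  0.0224] t 3.025
```

```bash
python3 -m creep '[[0,0,-30,0],[0,0,-60,0],[-45,45,-70,0],[-90,85,-70,0],[-135,125,-70,0],[-174,163,-70,0],[-174,163,-70,0],[-174,163,-70,0]]';  python3 - <<'E'
from h import *
crop(imaging.capture("side"),200,160,200,150,4,"pics/s2.png")
go(.6076,-.1843,.0264,90)
E
```

```text
time_s: 4.03
eef_pos: [0.6072, -0.184, 0.0901]
tcp_rot: [-179.3, -0.1, 90.1]
force: [0.3, 1.0, -1.4]
width: 0.772
gripper_force: 45.8
row [-0.7  0.6 63.9] 0.004 yaw 90.2 pos [ 0.607  -0.1836  0.0903] t 4.075
```

View pics/s2.png

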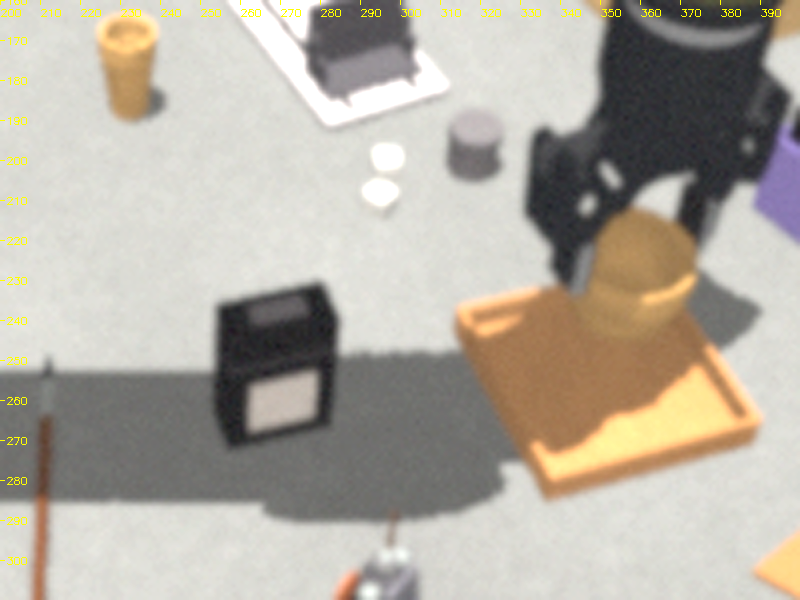

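The cup is held over the tray, around (357,228), but it looks tilted, so I'm enlarging that area.

Run:
```python
from h import *
im=imaging.capture("side"); crop(cv2.convertScaleAbs(im,alpha=1.3),325,190,75,60,10,"pics/s3.png")
```

```text
(no output)
```

View pics/s3.png

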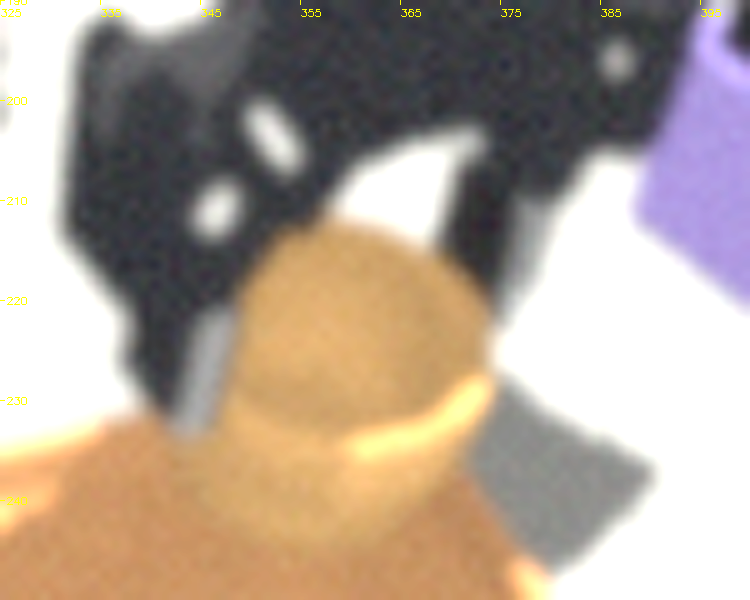

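The shaded ellipse is the cup's interior, with its front rim at (362,234). Its height matches an upright 68 mm rim that the left finger partly hides, so I can lower it.

```bash
python3 -m creep '[[0,0,25,0],[0,0,50,0],[0,0,60,0],[0,0,63,0],[0,0,63,0]]';  python3 -m creep '[[0,0,0,0],[0,0,0,0],[0,0,0,0],[0,0,0,0]]' 100; python3 -m creep '[[0,0,-30,0],[0,0,-80,0],[0,0,-130,0],[0,0,-130,0]]'
python3 - <<'E'
from h import *
go(.4518,.2811,.16,90)
E
```

```text
time_s: 4.75
eef_pos: [0.6079, -0.1862, 0.0282]
tcp_rot: [-179.5, 0.1, 90.0]
force: [0.1, -0.0, -0.3]
width: 0.775
gripper_force: 45.7
time_s: 5.25
eef_pos: [0.6075, -0.1867, 0.0277]
tcp_rot: [-179.4, 0.1, 90.0]
force: [-0.0, 0.1, 0.3]
width: 1.0
gripper_force: 0.0
time_s: 5.75
eef_pos: [0.6119, -0.1864, 0.162]
tcp_rot: [-179.9, 0.1, 90.0]
force: [0.9, 0.8, -1.4]
width: 1.006
gripper_force: 0.0
row [ 467.5 -160.2    2. ] -0.0 yaw 89.98 pos [ 0.6119 -0.1864  0.162 ] t 5.75
```

```bash
python3 -m creep '[[58,-20,0,0],[117,-40,0,0],[175,-60,0,0],[234,-80,0,0],[292,-100,0,0],[350,-120,0,0],[409,-140,0,0],[467,-160,0,0]]' 82; python3 -m creep '[[0,0,0,0],[0,0,0,0]]'
python3 - <<'E'
from h import *
a=imaging.capture("top");b=imaging.capture("side")
crop(a,310,110,65,75,4,"pics/a.png");crop(b,310,195,120,80,4,"pics/b.png")
A=cv2.imread("pics/a.png");B=cv2.imread("pics/b.png");h=max(A.shape[0],B.shape[0])
cv2.imwrite("pics/ab.png",cv2.hconcat([cv2.copyMakeBorder(i,0,h-i.shape[0],0,0,0) for i in(A,B)]))
go(.4518,.2811,.034,90)
E
```

```text
time_s: 6.75
eef_pos: [0.4475, 0.2819, 0.1577]
tcp_rot: [-179.4, 0.1, 90.0]
force: [1.8, 0.8, 0.7]
width: 0.822
gripper_force: 0.0
time_s: 7.0
eef_pos: [0.4483, 0.2796, 0.1577]
tcp_rot: [-179.4, 0.2, 90.0]
force: [0.6, 0.2, -0.4]
width: 0.815
gripper_force: 0.0
row [  2.8   2.6 123.9] -0.003 yaw 89.85 pos [0.4492 0.2784 0.1579] t 7.1
```

View pics/ab.png

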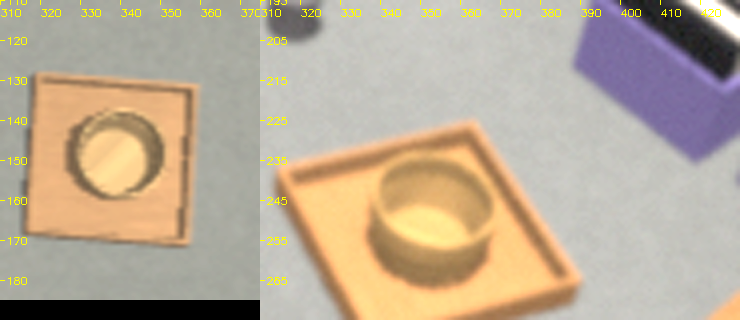

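Large cup stands upright in the tray; its rim centre in the top view is (338.8,148.3). Now the medium cup.

```bash
python3 -m creep '[[3,2,50,0],[3,2,100,0],[3,2,122,0],[3,2,122,0],[3,2,122,0]]'; python3 -m creep '[[0,0,0,0],[0,0,0,0],[0,0,0,0],[0,0,0,0],[0,0,0,0]]' 30 40;  python3 -m creep '[[0,0,-50,0],[0,0,-110,0],[0,0,-110,0]]';python3 - <<'E'
from h import *
p=pix(338.8,148.3,.044);print(p)
cv2.imwrite("pics/t4.png",imaging.capture("top"))
go(p[0],p[1],.14,90)
E
```

```text
time_s: 7.72
eef_pos: [0.4504, 0.2829, 0.0372]
tcp_rot: [-179.5, 0.0, 89.9]
force: [0.3, -0.8, -0.1]
width: 0.817
gripper_force: 0.0
time_s: 8.35
eef_pos: [0.4505, 0.2837, 0.0381]
tcp_rot: [-179.6, 0.0, 90.0]
force: [-0.1, -0.3, 6.0]
width: 0.587
gripper_force: 40.3
time_s: 8.72
eef_pos: [0.4531, 0.2857, 0.1514]
tcp_rot: [-179.9, -0.3, 90.0]
force: [0.4, 0.2, -0.6]
width: 0.589
gripper_force: 42.2
[ 0.60734598 -0.18216342  0.044     ]
row [-466.3  155.7    9.2] -0.001 yaw 89.96 pos [0.452  0.2843 0.1492] t 8.775
```

```bash
python3 -m creep '[[-58,19,0,0],[-117,39,0,0],[-175,58,0,0],[-233,78,0,0],[-292,97,0,0],[-350,117,0,0],[-408,136,0,0],[-466,156,0,0]]'; python3 -m creep '[[0,0,40,0],[0,0,40,0],[0,0,40,0]]'
python3 - <<'E'
from h import *
crop(imaging.capture("side"),300,170,120,100,6,"pics/s5.png")
go(.6073,-.182,.082,90)
E
```

```text
time_s: 9.78
eef_pos: [0.6059, -0.1845, 0.1443]
tcp_rot: [-179.3, 0.1, 90.0]
force: [0.8, 1.2, -0.8]
width: 0.591
gripper_force: 42.2
time_s: 10.15
eef_pos: [0.6062, -0.1808, 0.106]
tcp_rot: [-179.4, 0.0, 90.1]
force: [0.5, 0.3, -0.1]
width: 0.589
gripper_force: 42.2
row [-1.2  0.4 24.6] 0.003 yaw 90.14 pos [ 0.6069 -0.1808  0.1066] t 10.2
```

View pics/s5.png

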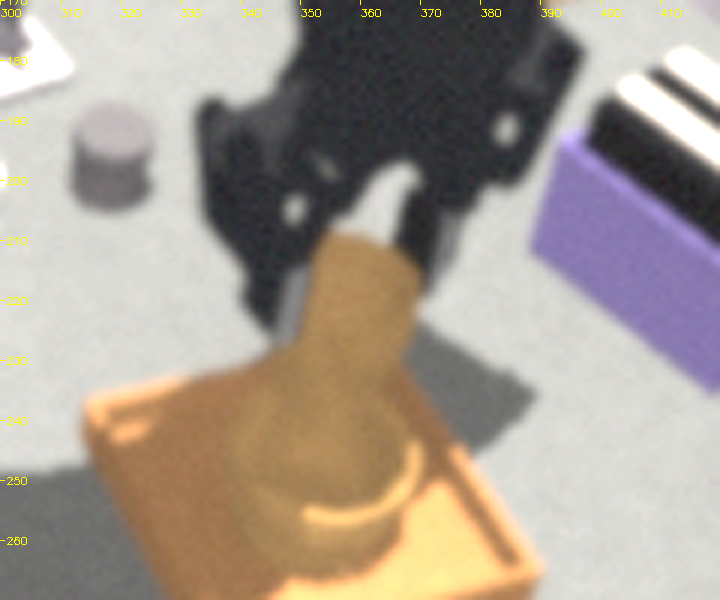

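The medium cup hangs over the large one: top edge around (361,211), body down to about (355,232). I'll draw the expected upright outline to check for tilt.

Run:
```python
from h import *
im=cv2.imread("pics/s5.png"); t=np.linspace(0,2*np.pi,60)
g=cv2.convertScaleAbs(im,alpha=1.3)
def ring(x,y,z,r,c):
    P=np.array([proj((x+r*np.cos(a),y+r*np.sin(a),z),"side") for a in t]); cv2.polylines(g,[np.int32((P-[300,170])*6)],True,c,1)
x,y,b=.6069,-.1808,.0686
ring(x,y,b,.018,(255,0,0));ring(x,y,b+.052,.026,(0,0,255));ring(x,y,b+.036,.026,(0,255,0));ring(.6073,-.182,.044,.034,(255,0,255));ring(.6073,-.182,.044,.031,(255,0,255))
cv2.imwrite("pics/s5b.png",g[150:,150:600])
```

```text
(no output)
```

View pics/s5b.png

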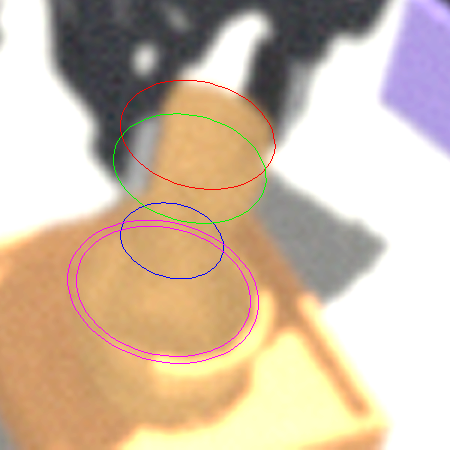

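The medium cup hangs upright, as the outline predicts. The large rim's real edge sits about 2 px lower and to the right of my estimate, so I'll shift 5 mm towards -y and lower it.

```bash
python3 -m creep '[[-5,1,0,0],[-5,1,20,0],[-5,1,40,0],[-5,1,50,0],[-5,1,58,0],[-5,1,58,0],[-5,1,58,0]]';  python3 - <<'E'
from h import *
go(.608,-.186,.048,90)
E
```

```text
time_s: 11.08
eef_pos: [0.6069, -0.1875, 0.0478]
tcp_rot: [-179.5, 0.1, 90.0]
force: [-0.6, -0.7, -0.3]
width: 0.588
gripper_force: 42.2
row [ 1.5  1.1 -0.2] 0.0 yaw 90.01 pos [ 0.6069 -0.1875  0.0478] t 11.075
```

```bash
python3 -m creep '[[0,0,0,0],[0,0,0,0],[0,0,0,0]]' 75; python3 -m creep '[[0,0,-20,0],[0,0,-60,0],[0,0,-110,0],[0,0,-110,0]]'
python3 - <<'E'
from h import *
go(.4532,.1292,.16,90)
E
```

```text
time_s: 11.45
eef_pos: [0.6068, -0.1876, 0.0477]
tcp_rot: [-179.5, 0.1, 90.0]
force: [0.0, -0.6, -0.1]
width: 0.744
gripper_force: 0.0
time_s: 11.95
eef_pos: [0.6113, -0.1872, 0.1634]
tcp_rot: [180.0, 0.1, 90.0]
force: [-0.6, -0.1, -1.2]
width: 0.751
gripper_force: 0.0
row [ 316.4 -158.2    3.4] -0.0 yaw 89.99 pos [ 0.6113 -0.1872  0.1634] t 11.95
```

```bash
python3 -m creep '[[52,-26,0,0],[105,-52,0,0],[158,-79,0,0],[210,-105,0,0],[263,-131,0,0],[316,-158,0,0],[316,-158,0,0],[316,-158,0,0]]' 65
python3 - <<'E'
from h import *
a=imaging.capture("top");b=imaging.capture("side")
crop(a,310,120,60,60,6,"pics/a.png");crop(b,310,195,70,80,6,"pics/b.png")
A=cv2.imread("pics/a.png");B=cv2.imread("pics/b.png");h=max(A.shape[0],B.shape[0])
cv2.imwrite("pics/ab2.png",cv2.hconcat([cv2.copyMakeBorder(i,0,h-i.shape[0],0,0,0) for i in(A,B)]))
go(.4532,.1292,.051,90)
E
```

```text
time_s: 12.95
eef_pos: [0.4498, 0.1281, 0.1588]
tcp_rot: [-179.4, 0.1, 90.0]
force: [-0.2, -1.0, 0.3]
width: 0.645
gripper_force: 0.0
row [  2.4   2.9 107.6] -0.003 yaw 89.84 pos [0.4503 0.1268 0.1586] t 13.05
```

View pics/ab2.png

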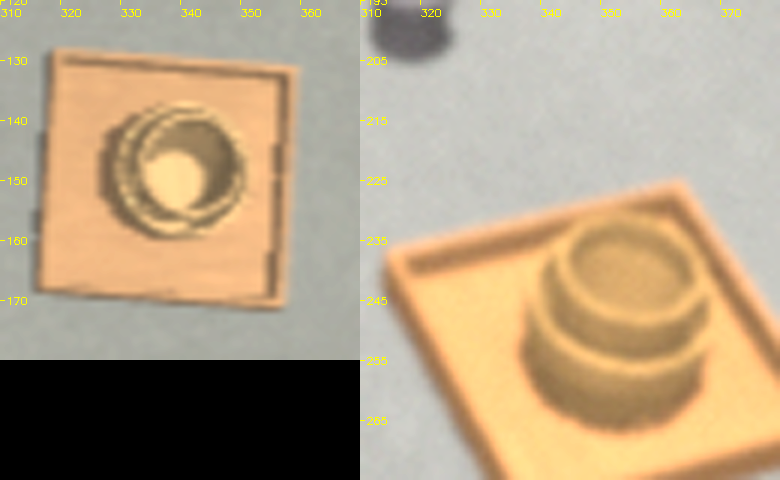

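The medium cup is nested in the large one, with its rim centre in the top view at (341.7,146.5). Now the small cup.

```bash
python3 -m creep '[[2,3,50,0],[2,3,95,0],[2,3,108,0],[2,3,108,0],[2,3,108,0]]'; python3 -m creep '[[0,0,0,0],[0,0,0,0],[0,0,0,0],[0,0,0,0],[0,0,0,0]]' 15 40;  python3 -m creep '[[0,0,-50,0],[0,0,-100,0],[0,0,-110,0],[0,0,-110,0]]';python3 - <<'E'
from h import *
p=pix(341.7,146.5,.06);print(p)
go(.607,-.1875,.14,90)
E
```

```text
time_s: 13.68
eef_pos: [0.4524, 0.1297, 0.0511]
tcp_rot: [-179.5, 0.1, 89.9]
force: [-0.5, 0.2, -0.2]
width: 0.65
gripper_force: 0.0
time_s: 14.3
eef_pos: [0.4525, 0.1304, 0.0517]
tcp_rot: [-179.6, 0.1, 90.0]
force: [-0.3, -1.0, 5.1]
width: 0.404
gripper_force: 39.2
time_s: 14.8
eef_pos: [0.4531, 0.1302, 0.1612]
tcp_rot: [-179.5, 0.1, 90.0]
force: [-0.4, 0.3, -0.8]
width: 0.4
gripper_force: 40.2
[ 0.60960487 -0.18750357  0.06      ]
row [-317.6  154.1   21.2] -0.001 yaw 89.96 pos [0.4531 0.1302 0.1612] t 14.8
```

```bash
python3 -m creep '[[-52,26,0,0],[-105,52,0,0],[-158,78,0,0],[-211,103,10,0],[-264,129,21,0],[-318,155,21,0],[-318,155,21,0],[-318,155,21,0]]';  python3 - <<'E'
from h import *
go(.6085,-.1875,.0655,90)
E
```

```text
time_s: 15.8
eef_pos: [0.6063, -0.1866, 0.1367]
tcp_rot: [-179.3, 0.0, 90.0]
force: [0.1, 0.9, -0.2]
width: 0.399
gripper_force: 40.2
row [-0.9  2.2 71.2] 0.001 yaw 90.03 pos [ 0.6063 -0.1866  0.1367] t 15.8
```

```bash
python3 -m creep '[[0,1,20,0],[0,1,40,0],[0,1,55,0],[0,1,65,0],[0,1,71,0],[0,1,71,0],[0,1,71,0]]';  python3 - <<'E'
from h import *
go(.6085,-.1875,.0655,90)
E
```

```text
time_s: 16.68
eef_pos: [0.6083, -0.1876, 0.0681]
tcp_rot: [-179.5, 0.1, 90.0]
force: [0.2, 0.7, 0.2]
width: 0.402
gripper_force: 40.2
row [0.1 0.2 2.6] -0.0 yaw 90.0 pos [ 0.6083 -0.1876  0.0681] t 16.675
```

```bash
python3 -m creep '[[0,0,2,0],[0,0,2,0]]'; python3 -m creep '[[0,0,0,0],[0,0,0,0],[0,0,0,0]]' 65; python3 -m creep '[[0,0,-30,0],[0,0,-80,0],[0,0,-120,0],[0,0,-120,0]]' 100
python3 - <<'E'
from h import *
go(.4326,-.1352,.20,90)
E
```

```text
time_s: 16.92
eef_pos: [0.6079, -0.1876, 0.0657]
tcp_rot: [-179.4, 0.1, 90.0]
force: [-0.3, 0.1, -0.8]
width: 0.401
gripper_force: 40.2
time_s: 17.3
eef_pos: [0.6079, -0.1875, 0.0656]
tcp_rot: [-179.4, 0.1, 90.0]
force: [1.0, 0.4, -0.5]
width: 0.646
gripper_force: 0.0
time_s: 17.8
eef_pos: [0.6115, -0.1872, 0.1893]
tcp_rot: [-179.9, 0.1, 90.0]
force: [-0.1, 0.3, 0.2]
width: 0.999
gripper_force: 0.0
row [  52.  -178.9  -10.7] -0.0 yaw 89.99 pos [ 0.6115 -0.1872  0.1893] t 17.8
```

Run:
```python
from h import *
for n,c,z in [("tall",[(322.5,216.7),(323.8,196.3),(333.5,196.7),(332,217)],.086),("short",[(148.7,181.3),(150.3,166.2),(158,166.2),(156.3,183)],.066)]:
    P=np.array([pix(u,v,z)[:2] for u,v in c]);
    print(n,P.mean(0).round(4),[np.degrees(np.arctan2(*(b-a)[::-1])).round(1) for a,b in((P[0],P[1]),(P[3],P[2]))], [np.linalg.norm(P[i]-P[(i+1)%4]).round(4) for i in range(4)])
im=imaging.capture("side"); crop(im,240,160,130,100,6,"pics/s6.png")
a=imaging.capture("top"); cv2.imwrite("pics/t6.png",a)
crop(a,140,155,32,40,9,"pics/a.png");crop(a,310,185,35,40,9,"pics/b.png")
A=cv2.imread("pics/a.png");B=cv2.imread("pics/b.png");cv2.imwrite("pics/ab3.png",cv2.hconcat([A,B]))
```

```text
tall [ 0.4322 -0.135 ] [np.float64(-5.9), np.float64(-6.6)] [np.float64(0.0584), np.float64(0.0277), np.float64(0.0581), np.float64(0.027)]
short [0.5405 0.3675] [np.float64(-6.2), np.float64(-6.0)] [np.float64(0.0446), np.float64(0.0226), np.float64(0.0496), np.float64(0.0229)]
```

View pics/ab3.png

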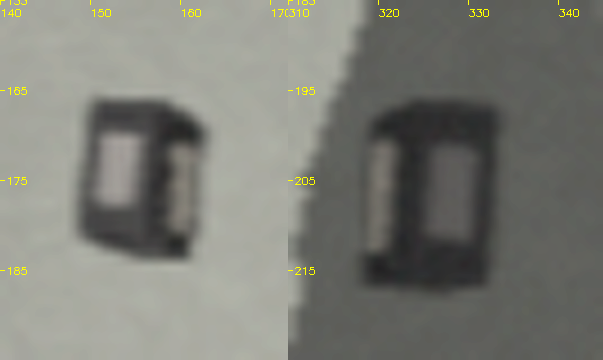

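Both decks stand as measured: short deck top at (153.5,174.5), tall deck top at (328,206), each turned about -6° in world yaw.

```bash
python3 -m creep '[[17,-60,-10,0.03],[34,-119,-10,0.07],[52,-179,-10,0.105],[52,-179,-10,0.105],[52,-179,-10,0.105],[52,-179,-10,0.105]]' 100 60
python3 - <<'E'
from h import *
go(.4322,-.135,.042,83.8)
E
```

```text
time_s: 18.65
eef_pos: [0.4321, -0.1356, 0.197]
tcp_rot: [-179.5, 0.1, 83.9]
force: [0.5, -0.6, 0.3]
width: 1.001
gripper_force: 0.0
row [6.00e-01 1.00e-01 1.55e+02] 0.002 yaw 83.94 pos [ 0.4321 -0.1356  0.197 ] t 18.65
```

```bash
python3 -m creep '[[0,0,50,0],[0,0,100,0],[0,0,140,0],[0,0,155,0],[0,0,155,0],[0,0,155,0]]'; python3 -m creep '[[0,0,0,0],[0,0,0,0],[0,0,0,0],[0,0,0,0],[0,0,0,0],[0,0,0,0]]' 40 60; python3 -m creep '[[0,0,-50,0],[0,0,-100,0],[0,0,-120,0],[0,0,-120,0],[0,0,-120,0]]'
python3 - <<'E'
from h import *
a=np.radians(2.2); ey=np.array([-np.sin(a),np.cos(a)]); c=np.array([.602,.145])
p=c+ey*.061; print(p); go(p[0],p[1],.16,92.2)
E
```

```text
time_s: 19.4
eef_pos: [0.4297, -0.1357, 0.0425]
tcp_rot: [-179.5, 0.1, 84.0]
force: [0.4, -0.6, 0.1]
width: 1.0
gripper_force: 0.0
time_s: 20.15
eef_pos: [0.43, -0.1358, 0.0432]
tcp_rot: [-179.6, 0.1, 84.0]
force: [0.1, -0.3, 5.3]
width: 0.674
gripper_force: 63.8
time_s: 20.78
eef_pos: [0.4289, -0.1357, 0.1615]
tcp_rot: [-179.4, 0.2, 84.0]
force: [0.3, -0.4, -2.6]
width: 0.672
gripper_force: 65.7
[0.59965834 0.20595504]
row [357.8 133.9   1.5] -0.144 yaw 83.96 pos [ 0.4289 -0.1357  0.1615] t 20.775
```

```bash
python3 -m creep '[[51,19,0,-0.02],[102,38,0,-0.04],[153,57,0,-0.06],[204,76,0,-0.08],[255,95,0,-0.1],[306,115,0,-0.12],[357,134,0,-0.144],[357,134,0,-0.144]]'; python3 -m creep '[[0,0,0,0],[0,0,20,0],[0,0,20,0],[0,0,20,0]]'
python3 - <<'E'
from h import *
go(.5997,.206,.052,92.2)
b=imaging.capture("side"); x,y=230,90
s=6; c=cv2.convertScaleAbs(cv2.resize(b[y:y+100,x:x+110],None,fx=s,fy=s,interpolation=cv2.INTER_CUBIC),alpha=1.6,beta=15)
o=manip.get_obs(); a=np.radians(o["tcp_rot"][2]-90); X=np.array([np.cos(a),np.sin(a)]);Y=np.array([-X[1],X[0]])
def rect(c0,w,t,z,col,a):
    X=np.array([np.cos(a),np.sin(a)]);Y=np.array([-X[1],X[0]])
    P=np.array([proj((*(c0+X*i*w/2+Y*j*t/2),z),"side") for i,j in((-1,-1),(1,-1),(1,1),(-1,1))]); cv2.polylines(c,[np.int32((P-[x,y])*s)],True,col,1)
e=o["eef_pos"]; bz=e[2]-.0432
rect(e[:2],.058,.028,bz,(255,0,0),a);rect(e[:2],.058,.028,bz+.086,(0,0,255),a)
r=np.radians(2.2);rc=np.array([.602,.145]);rect(rc,.09,.17,.008,(0,255,0),r)
w=rc+np.array([-np.sin(r),np.cos(r)])*.082; rect(w,.08,.006,.082,(0,255,255),r)
rect(e[:2],.058,.028,.008,(255,0,255),a)
cv2.imwrite("pics/s7.png",c)
E
```

```text
time_s: 21.78
eef_pos: [0.5998, 0.212, 0.1583]
tcp_rot: [-179.4, -0.2, 92.6]
force: [-0.4, -0.2, -2.3]
width: 0.672
gripper_force: 65.5
time_s: 22.28
eef_pos: [0.6, 0.2047, 0.1397]
tcp_rot: [-179.4, 0.1, 92.2]
force: [0.4, 0.1, -2.0]
width: 0.674
gripper_force: 65.5
row [ 1.3 -0.3 87.7] -0.0 yaw 92.2 pos [0.6    0.2047 0.1397] t 22.275
```

View pics/s7.png

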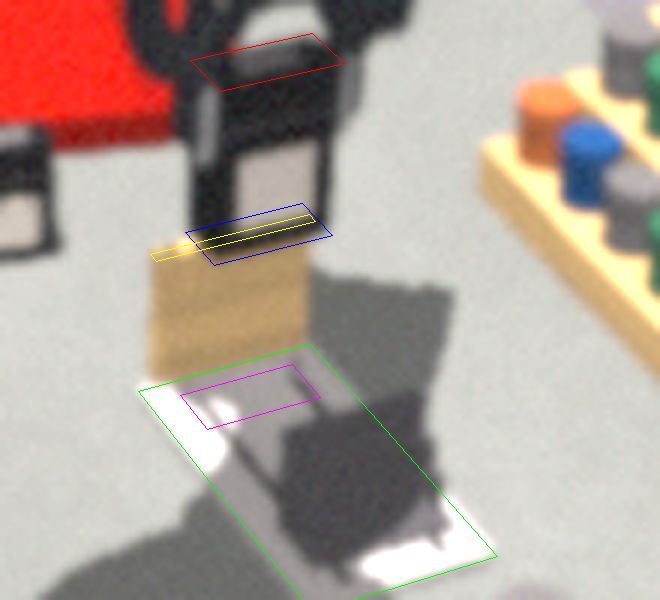

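The deck hangs upright behind the wall's front face, its bottom edge at about y=250 in the crop. Deck and wall show the same small overlay offset, so relative alignment is fine. I'll lower it and check force.

```bash
python3 -m creep '[[-1,0,20,0],[-1,0,40,0],[-1,0,60,0],[-1,0,70,0],[-1,0,70,0]]'; python3 -m creep '[[0,0,10,0],[0,0,16,0],[0,0,16,0],[0,0,16,0]]'
python3 - <<'E'
from h import *
go(.5997,.204,.0515,92.2)
E
```

```text
time_s: 22.95
eef_pos: [0.5989, 0.2043, 0.0689]
tcp_rot: [-179.3, 0.1, 92.3]
force: [-0.5, -0.1, -2.0]
width: 0.672
gripper_force: 65.5
time_s: 23.45
eef_pos: [0.5996, 0.2046, 0.0543]
tcp_rot: [-179.5, 0.0, 92.2]
force: [0.3, 0.5, -1.7]
width: 0.672
gripper_force: 65.5
row [-0.6  0.1  2.8] 0.001 yaw 92.24 pos [0.5996 0.2046 0.0543] t 23.45
```

```bash
python3 -m creep '[[0,0,1,0],[0,0,2,0],[0,0,3,0],[0,0,3,0]]'; python3 -m creep '[[0,0,0,0],[0,0,0,0],[0,0,0,0],[0,0,0,0]]' 100; python3 -m creep '[[0,0,-30,0],[0,0,-80,0],[0,0,-125,0],[0,0,-125,0],[0,0,-125,0]]'
python3 - <<'E'
from h import *
go(.5405,.3675,.16,84)
E
```

```text
time_s: 23.95
eef_pos: [0.5994, 0.2045, 0.0515]
tcp_rot: [-179.5, 0.1, 92.2]
force: [-0.9, 0.2, 2.4]
width: 0.672
gripper_force: 65.8
time_s: 24.45
eef_pos: [0.5994, 0.2045, 0.051]
tcp_rot: [-179.4, 0.1, 92.2]
force: [-0.1, 0.7, 0.1]
width: 0.997
gripper_force: 0.0
time_s: 25.08
eef_pos: [0.6002, 0.204, 0.1755]
tcp_rot: [-179.4, 0.1, 92.2]
force: [0.5, 0.1, -0.6]
width: 1.001
gripper_force: 0.0
row [165.7 -53.3  15.5] 0.144 yaw 92.23 pos [0.6002 0.204  0.1755] t 25.075
```

```bash
python3 -m creep '[[55,-18,8,0.05],[110,-36,15,0.1],[166,-53,15,0.144],[166,-53,15,0.144],[166,-53,15,0.144]]' 85
python3 - <<'E'
from h import *
go(.5405,.3675,.034,84)
crop(imaging.capture("top"),170,120,100,70,7,"pics/t8.png")
E
```

```text
time_s: 25.7
eef_pos: [0.5406, 0.3671, 0.1597]
tcp_rot: [-179.4, 0.3, 84.0]
force: [0.6, -0.6, 0.2]
width: 0.847
gripper_force: 0.0
row [ 3.000e-01 -1.000e-01  1.257e+02] 0.0 yaw 84.03 pos [0.5406 0.3671 0.1597] t 25.7
```

View pics/t8.png

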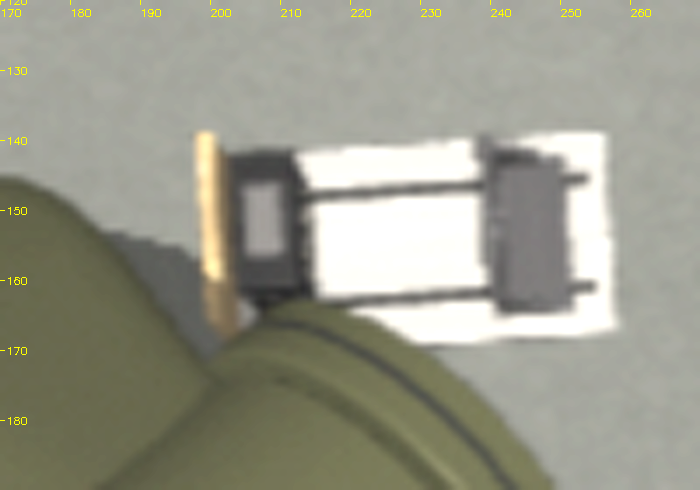

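The tall deck stands straight against the wall, its top spanning x≈203–213, and there is room beside it. Now the short deck.

```bash
python3 -m creep '[[0,0,45,0],[0,0,90,0],[0,0,115,0],[0,0,125,0],[0,0,125,0],[0,0,125,0]]'; python3 -m creep '[[0,0,0,0],[0,0,0,0],[0,0,0,0],[0,0,0,0],[0,0,0,0],[0,0,0,0]]' 25 60; python3 -m creep '[[0,0,-50,0],[0,0,-100,0],[0,0,-125,0],[0,0,-125,0],[0,0,-125,0]]'
python3 - <<'E'
from h import *
go(.601,.173,.15,92.2)
E
```

```text
time_s: 26.5
eef_pos: [0.5408, 0.3685, 0.0377]
tcp_rot: [-179.5, 0.0, 83.9]
force: [0.1, -0.0, 0.1]
width: 0.855
gripper_force: 0.0
time_s: 27.25
eef_pos: [0.5405, 0.3689, 0.0378]
tcp_rot: [-179.5, 0.0, 84.0]
force: [0.0, -0.0, 6.9]
width: 0.526
gripper_force: 62.6
time_s: 27.88
eef_pos: [0.5404, 0.3674, 0.1602]
tcp_rot: [-179.4, 0.3, 84.0]
force: [0.1, -0.1, -1.2]
width: 0.528
gripper_force: 62.0
row [-187.    80.6   10.2] -0.143 yaw 83.99 pos [0.5404 0.3674 0.1602] t 27.875
```

```bash
python3 -m creep '[[-37,16,0,-0.03],[-75,32,0,-0.06],[-112,48,0,-0.09],[-150,64,0,-0.12],[-188,81,0,-0.143],[-188,81,0,-0.143],[-188,81,0,-0.143]]'
python3 - <<'E'
from h import *
go(.601,.172,.0475,92.2)
crop(imaging.capture("side"),240,90,90,90,6,"pics/s9.png")
E
```

```text
time_s: 28.75
eef_pos: [0.6009, 0.1732, 0.1598]
tcp_rot: [-179.3, 0.0, 92.2]
force: [-0.8, 1.8, -0.6]
width: 0.529
gripper_force: 61.9
row [ -1.2   0.  112.3] -0.0 yaw 92.19 pos [0.6009 0.1732 0.1598] t 28.75
```

View pics/s9.png

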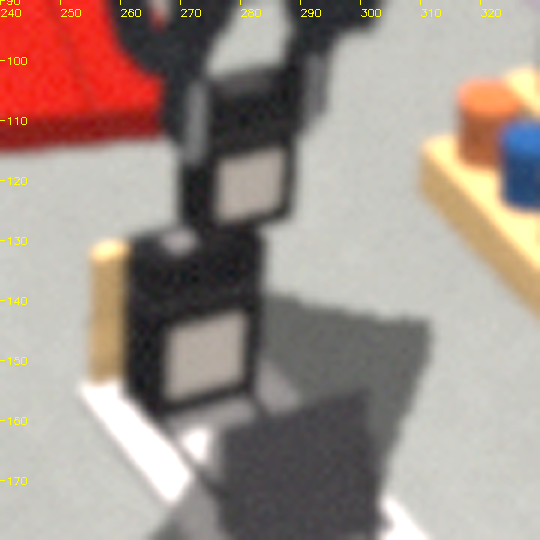

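The short deck hangs upright (bottom around (278,127)), with the tall deck standing on the plate behind it. Lowering with a 7 mm gap.

```bash
python3 -m creep '[[-2,0,20,0],[-2,0,45,0],[-2,0,70,0],[-2,0,90,0],[-2,0,106,0],[-2,0,106,0]]'; python3 -m creep '[[0,0,4,0],[0,0,7,0],[0,0,8,0],[0,0,8,0]]'
python3 - <<'E'
from h import *
go(.601,.172,.0458,92.2)
E
```

```text
time_s: 29.55
eef_pos: [0.6001, 0.1709, 0.0539]
tcp_rot: [-179.3, 0.1, 92.2]
force: [-0.2, 0.2, -0.1]
width: 0.529
gripper_force: 61.9
time_s: 30.05
eef_pos: [0.601, 0.1707, 0.0473]
tcp_rot: [-179.5, 0.1, 92.2]
force: [1.2, 1.0, -1.0]
width: 0.527
gripper_force: 61.9
row [1.3 0.1 1.5] -0.0 yaw 92.17 pos [0.601  0.1707 0.0473] t 30.05
```

```bash
python3 -m creep '[[0,0,1,0],[0,0,2,0],[0,0,2,0]]'; python3 -m creep '[[0,0,0,0],[0,0,0,0],[0,0,0,0],[0,0,0,0]]' 80; python3 -m creep '[[0,0,-30,0],[0,0,-80,0],[0,0,-125,0],[0,0,-125,0]]'
python3 - <<'E'
from h import *
go(.605,.055,.15,92.2)
E
```

```text
time_s: 30.42
eef_pos: [0.6009, 0.1708, 0.0457]
tcp_rot: [-179.5, 0.1, 92.2]
force: [-1.4, -0.4, 5.1]
width: 0.529
gripper_force: 62.4
time_s: 30.92
eef_pos: [0.6008, 0.1708, 0.045]
tcp_rot: [-179.4, 0.1, 92.2]
force: [-0.1, 0.4, 0.2]
width: 0.802
gripper_force: 0.0
time_s: 31.42
eef_pos: [0.6043, 0.1725, 0.1741]
tcp_rot: [-179.9, -0.1, 92.2]
force: [0.9, 0.2, 0.5]
width: 0.8
gripper_force: 0.0
row [-117.5   -3.8   24.1] -0.001 yaw 92.16 pos [0.6043 0.1725 0.1741] t 31.425
```

```bash
python3 -m creep '[[-59,-2,0,0],[-118,-4,0,0],[-118,-4,10,0],[-118,-4,50,0],[-118,-4,100,0],[-118,-4,140,0],[-118,-4,140,0],[-118,-4,140,0]]' 0 40
python3 - <<'E'
from h import *
go(.605,.055,.034,92.2)
crop(imaging.capture("side"),230,90,120,100,6,"pics/s10.png")
E
```

```text
time_s: 32.42
eef_pos: [0.6017, 0.0538, 0.0311]
tcp_rot: [-179.5, -0.0, 92.2]
force: [-0.0, 0.7, -0.1]
width: 0.001
gripper_force: 0.0
row [ 1.1  3.4 -2.9] 0.0 yaw 92.22 pos [0.6017 0.0538 0.0311] t 32.425
```

View pics/s10.png

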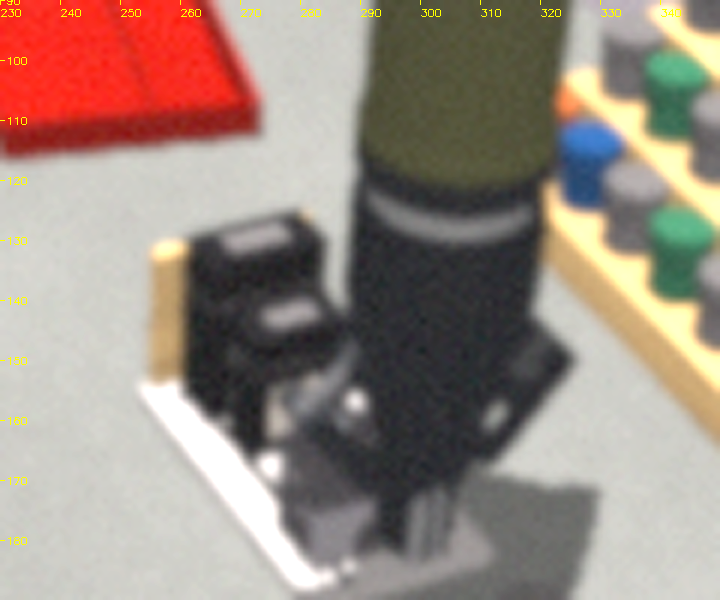

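Both decks stand in the rack, and the shut fingers are behind the stop at (427,530 in the crop). Pushing slowly along +y.

```bash
python3 -m creep '[[5,2,-4,0],[15,3,-4,0],[25,3,-4,0],[35,3,-4,0],[45,3,-4,0],[55,3,-4,0],[62,3,-4,0],[62,3,-4,0]]'; python3 -m creep '[[3,0,0,0],[6,0,0,0],[9,0,0,0],[12,0,0,0],[15,0,0,0],[18,0,0,0],[20,0,0,0],[20,0,0,0]]'
python3 - <<'E'
from h import *
go(.602,.154,.035,92.2)
E
```

```text
time_s: 33.48
eef_pos: [0.6018, 0.1158, 0.0342]
tcp_rot: [-179.4, 0.0, 92.2]
force: [-0.8, 0.8, 0.0]
width: -0.005
gripper_force: 0.0
time_s: 34.48
eef_pos: [0.601, 0.1354, 0.0342]
tcp_rot: [-179.4, 0.0, 92.2]
force: [-0.3, 0.5, -0.5]
width: -0.003
gripper_force: 0.2
row [18.6  1.7 -0.8] 0.0 yaw 92.21 pos [0.601  0.1354 0.0342] t 34.475
```

```bash
python3 -m creep '[[2,0,0,0],[4,0,0,0],[6,0,0,0],[8,0,0,0]]'; python3 -m creep '[[2,0,0,0],[4,0,0,0],[5,0,0,0]]';  python3 - <<'E'
from h import *
a=imaging.capture("top");b=imaging.capture("side")
crop(a,190,125,75,60,5,"pics/a.png");crop(b,240,115,80,85,5,"pics/b.png")
A=cv2.imread("pics/a.png");B=cv2.imread("pics/b.png");h=max(A.shape[0],B.shape[0])
cv2.imwrite("pics/ab4.png",cv2.hconcat([cv2.copyMakeBorder(i,0,h-i.shape[0],0,0,0) for i in(A,B)]))
E
```

```text
time_s: 34.98
eef_pos: [0.6007, 0.1429, 0.0343]
tcp_rot: [-179.4, 0.1, 92.2]
force: [0.6, -2.2, 0.2]
width: 0.002
gripper_force: 0.8
time_s: 35.35
eef_pos: [0.6005, 0.1478, 0.0342]
tcp_rot: [-179.4, 0.1, 92.2]
force: [-0.7, -2.6, 1.5]
width: 0.003
gripper_force: 1.1
```

View pics/ab4.png

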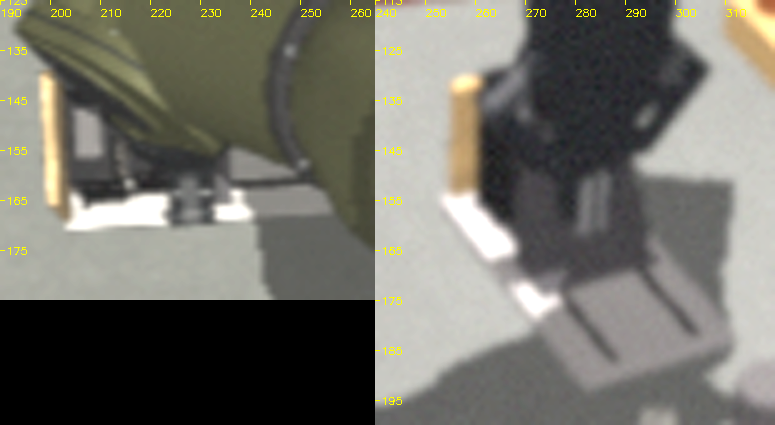

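The stop has travelled close to the decks. I'll continue in small steps until the force rises.

```bash
python3 -m creep '[[1,0,0,0],[2,0,0,0],[3,0,0,0]]'; python3 -m creep '[[1,0,0,0],[2,0,0,0],[2,0,0,0]]'; python3 -m creep '[[1,0,0,0],[2,0,0,0],[2,0,0,0]]'
```

```text
time_s: 35.83
eef_pos: [0.6004, 0.1508, 0.0341]
tcp_rot: [-179.4, 0.1, 92.2]
force: [-0.6, -1.5, 1.0]
width: -0.002
gripper_force: 1.1
time_s: 36.2
eef_pos: [0.6004, 0.1523, 0.0341]
tcp_rot: [-179.4, 0.1, 92.2]
force: [-0.9, -2.6, 1.3]
width: 0.001
gripper_force: 1.5
time_s: 36.58
eef_pos: [0.6002, 0.1548, 0.0341]
tcp_rot: [-179.4, 0.1, 92.2]
force: [-1.3, -4.1, 2.3]
width: 0.002
gripper_force: 1.8
```

```bash
python3 -m creep '[[1,0,0,0],[2,0,0,0],[2,0,0,0]]'; python3 -m creep '[[1,0,0,0],[2,0,0,0],[2,0,0,0]]'; python3 -m creep '[[1,0,0,0],[2,0,0,0],[2,0,0,0]]'
```

```text
time_s: 36.95
eef_pos: [0.6002, 0.1572, 0.0341]
tcp_rot: [-179.4, 0.0, 92.2]
force: [-1.3, -2.3, 1.4]
width: -0.001
gripper_force: 1.6
time_s: 37.33
eef_pos: [0.6001, 0.1591, 0.0341]
tcp_rot: [-179.4, 0.0, 92.2]
force: [-1.7, -2.9, 1.8]
width: -0.001
gripper_force: 1.6
time_s: 37.7
eef_pos: [0.6001, 0.1591, 0.0341]
tcp_rot: [-179.4, 0.2, 92.1]
force: [-1.5, -6.2, 3.8]
width: -0.002
gripper_force: 3.1
```

```bash
python3 -m creep '[[1,0,0,0],[2,0,0,0],[2,0,0,0]]'; python3 -m creep '[[1,0,0,0],[2,0,0,0],[2,0,0,0]]'
```

```text
time_s: 38.08
eef_pos: [0.6, 0.1591, 0.0341]
tcp_rot: [-179.4, 0.4, 92.1]
force: [-1.8, -8.9, 5.6]
width: -0.002
gripper_force: 4.5
time_s: 38.45
eef_pos: [0.6, 0.1591, 0.0342]
tcp_rot: [-179.4, 0.6, 92.0]
force: [-1.9, -12.3, 8.6]
width: -0.004
gripper_force: 6.0
```

Snug: the position holds while the force rises to 12 N. Backing off and checking.

```bash
python3 -m creep '[[-10,0,0,0],[-30,0,0,0],[-40,0,-30,0],[-50,0,-90,0],[-100,0,-150,0],[-150,0,-180,0],[-150,60,-180,0],[-150,100,-180,0]]'; python3 -m creep '[[-60,-60,0,0],[-100,-110,0,0],[-100,-170,0,0],[-100,-170,0,0]]'
python3 - <<'E'
from h import *
a=imaging.capture("top");b=imaging.capture("side")
crop(a,190,125,75,60,5,"pics/a.png");crop(b,240,115,80,85,5,"pics/b.png")
crop(a,310,120,80,100,5,"pics/c.png");crop(b,250,200,130,130,4,"pics/d.png")
R=[cv2.imread(f"pics/{k}.png") for k in"abcd"];h=300
R=[cv2.resize(i,(int(i.shape[1]*h/i.shape[0]),h)) for i in R]
def row(x,y):return cv2.hconcat([x,y])
A,B=row(R[0],R[1]),row(R[2],R[3]);w=max(A.shape[1],B.shape[1])
cv2.imwrite("pics/fin.png",cv2.vconcat([cv2.copyMakeBorder(i,0,0,0,w-i.shape[1],0) for i in(A,B)]))
E
```

```text
time_s: 39.45
eef_pos: [0.7099, 0.0157, 0.2145]
tcp_rot: [-179.6, 0.0, 91.9]
force: [0.2, 0.7, 0.9]
width: -0.0
gripper_force: 0.0
time_s: 39.95
eef_pos: [0.5365, -0.0899, 0.2145]
tcp_rot: [-179.2, 0.1, 92.1]
force: [0.7, -0.7, 0.3]
width: 0.002
gripper_force: 0.0
```

View pics/fin.png

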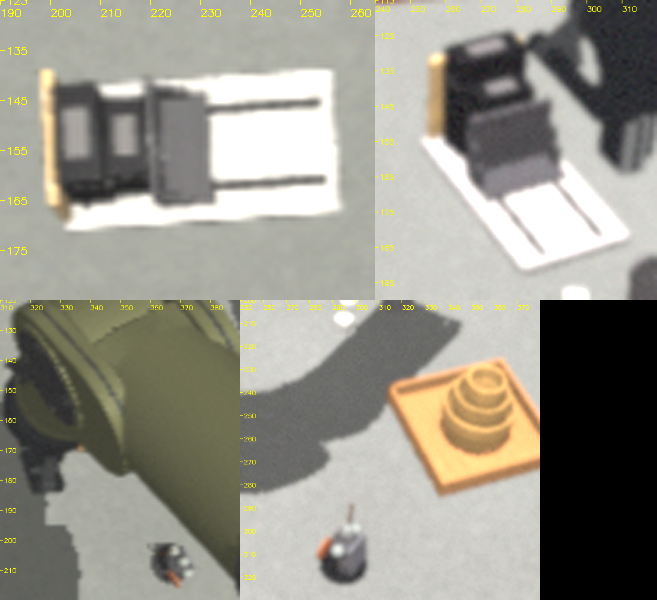

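The picture shows both decks tight between the wall and the stop, the cups nested upright in the tray, and the figure standing where it was, at (368,207) in the top view.

```bash
python3 -m creep '[[0,0,0,0],[0,0,0,0]]'; python3 -c "
from station import job
print(job.job_done())"
```

```text
time_s: 40.3
eef_pos: [0.5428, -0.0867, 0.2151]
tcp_rot: [-179.5, -0.0, 92.2]
force: [1.2, 0.5, 0.7]
width: 0.001
gripper_force: 0.0
the job is handed in; nothing more can be done
None
```

I handed the job in after about 40 s of robot time: the three cups are nested in the tray, both decks are held tight in the rack by the stop, and in the last pictures the figure stands where it was; no verdict came back.

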